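# Clamp a heat sink in the bonding press: coarse knob to touch, fine knob to load

## Task

The board on the press's load table has a heat sink freshly glued on: put it under clamping load and leave it so. Turn the big lower knob clockwise until the foot just rests on the heat sink and the needle lifts off zero, short of the 5-newton mark; take up the rest of the load with the small upper knob only, bringing the needle midway between the two limit tabs on the dial and never on past the second tab. Do not shift the board or disturb the other things on the bench.

Things in the scene. Friction and masses are not known exactly. Their poses are not given: they have to be found in the camera images.
- press: Fixed grey bonding press (sizes in mm). Base 150 (x) x 376 (y) x 40; column near its +y end; head over the base, top 190 high. Origin on the bench under the vertical press axis. Rubber foot, diameter 22, hangs over the board on its sprung load table (4 N/mm). With both knobs at 0 the foot is 8.4 to 12.4 above the heat sink: its own screw is left differently each time.
- coarse_grip (a point): Point on the axis at mid-height of the coarse knob, the lower, big one: black fluted disc, diameter 56, 20 high, on the lead screw. At most 230 mm above the bench; it sinks 4.77 mm per rad clockwise. Below it only a screw of diameter 20 and a boss of diameter 32 that ends 203 mm above the bench; free all round.
- fine_grip (a point): Point on the same axis in the fine knob, the upper, small one: metal fluted cylinder, diameter 26, 24 high, its underside 3 mm over the coarse knob's top. The point is 9 mm under its top and 27 over coarse_grip. It sinks with the coarse knob, but not when the fine knob itself is turned.
- dial_centre (a point): Centre of the round dial lying face up on the base's -y end, 138 mm from the press axis; 122 mm across, face 46 mm above the bench. Zero is the mark at the press's -x side; one tick per newton, clockwise from above, long ticks at 0, 5, 10, 15. Two black limit tabs on the rim at 7 and 9 N.
- coarse_knob (a joint): Coarse knob, rad, grows clockwise seen from above: 1 rad lowers both knobs, spindle and foot by 4.77 mm (30 mm a turn). Starts at 0 to 0.6, turns up to 4.5. Turning it takes 0.15 N m plus the load; it stays where it is left.
- fine_knob (a joint): Fine knob, rad, grows clockwise seen from above: 1 rad lowers the foot alone by 0.64 mm (4 mm a turn), about 0.85 rad of needle once the foot bears. Starts at -0.5 to 0.5, range -6 to 6. Takes 0.03 N m; it stays where it is left.
- needle (a joint): Dial needle, black, 50 mm long: rad clockwise from the zero mark, 0.35 rad per newton of load on the table. About 0 with only the board lying there. The limit tabs stand at 2.45 (7 N) and 3.15 (9 N).
- speed_controller: Loose board 38 x 56 mm with a finned heat sink 30 x 36 mm on it, 20 mm tall in all, lying on the load table under the foot. Origin: centre of its underside, 60 mm above the bench.
- motor_a: Brushless motor standing on the bench, diameter 39, height 38; bystander. Sizes in mm; origin under its centre.
- motor_b: Second motor of the same kind; bystander. Sizes in mm; origin under its centre.
- spare_sink: Loose finned heat sink 30 x 36 x 14, on the bench in front of the press; bystander. Sizes in mm; origin under its centre.
- screwdriver: Screwdriver 170 long lying on the bench in front of the press; bystander. Sizes in mm; origin under its centre.
- tape_roll: Ring-shaped roll of tape, outer diameter 100, height 24, behind the press; bystander. Sizes in mm; origin under its centre.
- battery_pack: Battery pack 104 x 36 x 28 with a small plug; bystander. Sizes in mm; origin under its centre.
- propeller: Two-bladed propeller about 255 long; bystander. Sizes in mm; origin under its centre.
- parts_bin: Open parts bin 150 x 100 x 70; bystander. Sizes in mm; origin under its centre.
Not all that is in view belongs to the job. What is shaped like the speed_controller but turquoise is not meant.

How it is judged:
By the outcome, as a careful person would: the job done as asked, in the order asked, and still so for the second after the job is handed in, with the robot touching nothing.
It also fails if it takes over 69 s, if anything falls off the work surface, if the arm or the gripper's body presses on something with over 40 N, if the wrist force passes 120 N, or if a joint passes its speed limit or range.

## Robot

A 6-joint arm with a two-finger parallel gripper is mounted at the origin on the work surface. World frame = base frame: x ahead of the robot, y to its left, z up, the work surface at z = 0. Lengths are in mm, angles in rad, forces in N, time in s.
With the tool pointing down it reaches from about 350 to 875 mm from the base axis. Payload 4.2 kg.
Tool frame: the origin (TCP) lies on the mounting face of the last link; the fingertips stand 173 mm ahead of it and the grasp point (between the pads) lies 155 mm ahead of it (tcp_to_grasp is the distance from the TCP to the grasp point, in mm); z points along the fingers, y is the direction in which the jaws open and shut (so a half turn about z gives the same grasp; the last joint's range is limited). The gripper opens to 85 mm and grips with 20 to 120 N. Pads are 22 mm wide; open, the fingers measure 114 mm over their backs; the gripper's body (76 mm by 85 mm) begins 54 mm behind the grasp point. The pads swing forward as they close: fully open they stand 13 mm farther back than shut.
Start: joints at [1.359, 0.385, 0.008, 0, -1.194, -0.259], TCP at [283.466, 556.998, 404.712] pointing down, gripper open.
Joint ranges: [-3.14, 3.14], [-1.21, 2.06], [-1.07, 1.41], [-3.16, 2.05], [-2.99, -0.16], [-3.1, 3.1]. Speed limits (rad/s): [2.79, 2.79, 3.14, 3.14, 3.14, 3.14].

## Interface

Orientations are given as a unit quaternion [x, y, z, w].
In Python, from bench import * gives the robot as it stands. The module is installed in compiled form; this text tells all that it offers.
- The arm moves only by the tool apply_moves, never from a script. Its arguments are lists of equal length, an entry for each row: "fingers": the closure, from 0 (fully open) to 1 (shut); "dp": the shift along the world's x, y, z in cm, a list of three; "yaw": the turn about the world's z in degrees. A call has 1 to 10 rows; each row is the pose to reach, as a shift and turn from the pose measured when the call began; what a row does not reach only later rows make up. A row lasts 1/10 s, in which the tool goes at most 50 mm and 8.59 degrees, less where a joint would pass 70% of its speed; a pose out of reach is approached as far as the arm can. A call with a gripper value outside its range is refused whole. The fingers move at their own pace and stop on an object; the grip force is fixed at half the most. Time passes only in rows, so rows that repeat a pose let the fingers close. It gives the time, the measured TCP pose, the force and the opening at its end, in the units of the state.
- read_state(): the state, without advancing time (a new reading comes with each control period).
- get_image(name): name is "scene" or "side" or "wrist"; returns a dict with "color" (420x560x3 uint8, blue, green, red), "mtx" (3x3 intrinsics, pixels), "camera_from_world" (4x4, takes a point from world to camera coordinates); the wrist camera has in their place "tool_from_camera" (4x4, takes a point from camera to tool coordinates, whose origin is the TCP and whose axes are the flange's). Camera axes: x right, y down, z forward; pixel columns grow to the right and rows downward; lengths in mm; the calibration is good to about 2 mm. A picture is of the moment at which its call begins: read the wrist's pose just before it. There is no depth.
- job_done(): hands the job in, once; it reports no verdict.
The state is a dict: "clock": time; "joints": joint angles; "joint_vel": joint speeds; "joint_efforts": joint torques, N m; "position": TCP position; "ee_rot": TCP orientation; "contact_force": force on the tool from outside, world axes, zero at the start; "wrist_torque": the same for the moment, N m; "gripper_width": finger opening in mm.
Only numpy, scipy, OpenCV 4.12 (cv2) and the standard library are available. Lean on these libraries where they do the work, as an engineer would, in place of code of your own. Each camera call takes 0.05 s, during which the arm holds its last target. There are 200 camera calls.

## Working session

There is one attempt and no reset: what is moved stays moved. The work goes in short steps, Python scripts to look and compute and a tool call to move; the robot and the scene stay as the last step left them, time stands still between calls to the robot, and variables do not carry over. Pictures are saved under pics/ and viewed, about 8 in all and at most 12, crops included, and the job is handed in when it is done.

Besides the shell and the picture viewer there is one more tool, called after "Request:" as name([rows], argument=value, ...), one row to a line, values as JSON. apply_moves: Moves the arm, as the interface text tells. Its arguments: {"type":"object","properties":{"fingers":{"type":"array","items":{"type":"number"}},"dp":{"type":"array","items":{"type":"array","items":{"type":"number"}}},"yaw":{"type":"array","items":{"type":"number"}}},"required":["fingers","dp","yaw"]}

```bash
mkdir -p pics; cat > h.py <<'E'
from bench import *
import numpy as np, cv2
def snap(n,f):
    im=get_image(n); cv2.imwrite(f'pics/{f}.png',im['color']); np.savez(f'pics/{f}.npz',**im); return im
E
python3 - <<'E'
from h import *
s=read_state();print(s)
a=snap('scene','sc0');b=snap('side','si0')
for i in(a,b):print(i['mtx'],i['camera_from_world'])
E
```

```text
{'clock': 0.0, 'joints': array([ 1.35862286e+00,  3.85550714e-01,  6.62938732e-03, -4.79669935e-04,
       -1.19400858e+00, -2.58604423e-01]), 'joint_vel': array([ 4.08460515e-04, -4.67122058e-04,  3.81294331e-05,  1.08857354e-03,
       -2.24757177e-05, -8.26299189e-04]), 'joint_efforts': array([-1.69579966e-04, -3.92292094e+01,  1.88401544e+01,  4.18625146e+00,
       -4.69053703e-03,  1.02786046e-05]), 'position': array([283.36153271, 556.84255404, 403.62896532]), 'ee_rot': array([ 9.72402488e-01, -2.33307124e-01, -1.98092759e-04,  1.07167520e-03]), 'contact_force': array([-1.09776093,  0.55145004,  0.29946068]), 'wrist_torque': array([-0.01173408, -0.00979438,  0.00513792]), 'gripper_width': 85.73047750021138}
[[422.06060331   0.         280.90004628]
 [  0.         422.06060331 206.15243049]
 [  0.           0.           1.        ]] [[-2.28443012e-01  9.73505459e-01 -1.00455203e-02  1.23046646e+02]
 [ 8.25186895e-01  1.88142630e-01 -5.32605801e-01 -3.41508554e+02]
 [-5.16604664e-01 -1.29959505e-01 -8.46303816e-01  1.48642815e+03]
 [ 0.00000000e+00  0.00000000e+00  0.00000000e+00  1.00000000e+00]]
[[414.32252312   0.         284.4599326 ]
 [  0.         414.32252312 206.6277627 ]
 [  0.           0.           1.        ]] [[ 7.57729476e-01 -6.52436440e-01 -1.31427649e-02 -4.20904562e+02]
 [-4.46899917e-01 -5.04135973e-01 -7.39004320e-01  3.41960221e+02]
 [ 4.75527608e-01  5.65838857e-01 -6.73572477e-01  1.21321704e+03]
 [ 0.00000000e+00  0.00000000e+00  0.00000000e+00  1.00000000e+00]]
```

View pics/sc0.png

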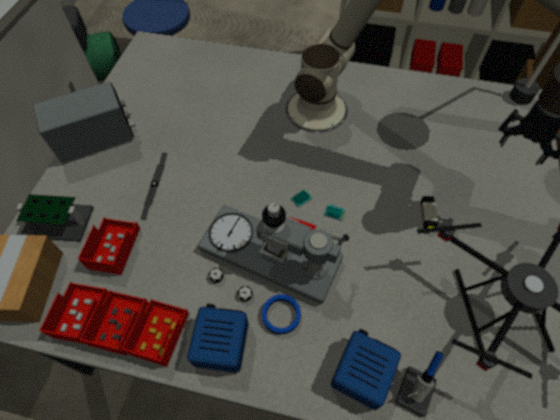

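View pics/si0.png

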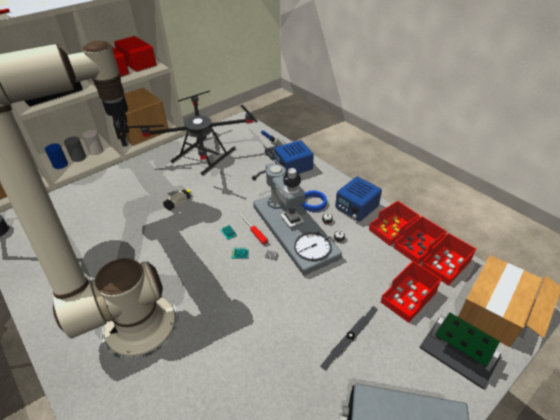

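```bash
python3 - <<'E'
import cv2,numpy as np
a=cv2.imread('pics/sc0.png')[180:310,190:360];b=cv2.imread('pics/si0.png')[150:280,240:360]
f=lambda i:cv2.resize(i,None,fx=4,fy=4,interpolation=cv2.INTER_CUBIC)
a=cv2.resize(a,(440*1,int(130*440/170)),interpolation=cv2.INTER_CUBIC);b=cv2.resize(b,(350,int(130*350/120)),interpolation=cv2.INTER_CUBIC)
o=np.zeros((400,800,3),np.uint8);o[:a.shape[0],:440]=a;o[:b.shape[0],450:]=b
cv2.imwrite('pics/c0.png',o)
E
```

```text
(no output)
```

View pics/c0.png

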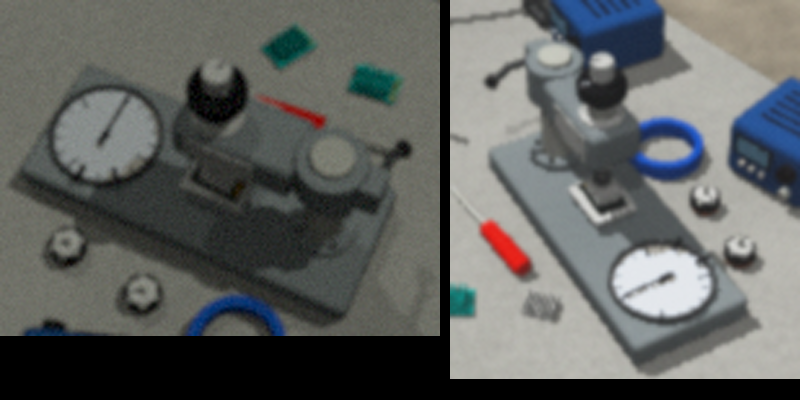

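```bash
cat >> h.py <<'E'
def ray(im,uv):
    T=im['camera_from_world'];R=T[:3,:3];c=-R.T@T[:3,3]
    d=R.T@np.linalg.inv(im['mtx'])@[*uv,1];return c,d
def atz(im,uv,z):
    c,d=ray(im,uv);return c+d*(z-c[2])/d[2]
def proj(im,p):
    T=im['camera_from_world'];q=im['mtx']@(T[:3,:3]@p+T[:3,3]);return q[:2]/q[2]
E
python3 - <<'E'
from h import *
a=np.load('pics/sc0.npz');b=np.load('pics/si0.npz')
def tri(u,v):
    (c,d),(e,f)=ray(a,u),ray(b,v);s=np.linalg.lstsq(np.c_[d,-f],e-c,rcond=None)[0];return c+d*s[0],e+f*s[1]
for u,v,z in[((230.6,232.9),(313,246.7),46),((273.8,207),(291.8,170.6),264),((274.2,213.5),(292.8,178.2),238)]:
    print(tri(u,v),atz(a,u,z),atz(b,v,z))
E
```

```text
(array([ 561.09530036, -139.0581207 ,   38.33444925]), array([ 561.2668843 , -139.27694582,   38.30739224])) [ 564.9076163  -137.01664865   46.        ] [ 556.27049782 -144.14585043   46.        ]
(array([587.27189587,  -2.44478254, 264.19760053]), array([587.93204178,  -3.28557416, 263.94419877])) [587.15268669  -2.47882562 264.        ] [587.88372282  -3.34032933 264.        ]
(array([586.84438468,  -2.31797123, 235.0137957 ]), array([589.74630245,  -6.03405823, 233.93977463])) [588.58501001  -1.82177584 238.        ] [586.34866426  -9.86078084 238.        ]
```

Request:
apply_moves([
  [0, 0, 4],
  [1, -2, 7.6],
  [4, -7, 7.6],
  [6.5, -11.5, 7.6],
  [9, -16, 7.6],
  [11.5, -20.5, 7.6],
  [14, -25, 7.6],
  [16.5, -29.5, 7.6],
  [19, -34, 7.6],
  [21.5, -38.5, 7.6],
], fingers=[0, 0, 0, 0, 0, 0, 0, 0, 0, 0], yaw=[0, 0, 0, 0, 0, 0, 0, 0, 0, 0])

```text
clock: 1.1
position: [489.7, 186.2, 479.6]
ee_rot: [0.972, -0.233, -0.0, 0.001]
contact_force: [1.9, 1.7, -0.2]
gripper_width: 85.0
```

Request:
apply_moves([
  [2, -4, 0],
  [4.2, -8.2, 0],
  [6.4, -12.4, 0],
  [8.4, -16.4, 0],
  [9.8, -18.9, 0],
  [9.8, -18.9, 0],
  [9.8, -18.9, 0],
], fingers=[0, 0, 0, 0, 0, 0, 0], yaw=[0, 0, 0, 0, 0, 0, 0])

```text
clock: 1.8
position: [587.8, -3.3, 478.7]
ee_rot: [0.972, -0.234, -0.001, 0.001]
contact_force: [1.0, 0.6, -0.5]
gripper_width: 85.5
```

```bash
python3 - <<'E'
from h import *
s=read_state();w=snap('wrist','w1');c=snap('scene','sc1');print(s['clock'],s['position'],s['ee_rot'],s['joints'],w['mtx'],w['tool_from_camera'])
np.savez('pics/w1s.npz',p=s['position'],q=s['ee_rot'])
b=cv2.resize(c['color'][190:270,200:340],(420,240),interpolation=cv2.INTER_CUBIC)
o=np.zeros((600,560,3),np.uint8);o[:360]=w['color'][:360];o[360:,:420]=b
cv2.imwrite('pics/w1c.png',o)
E
```

```text
1.8 [587.77155021  -3.276563   478.68149938] [ 0.97225843 -0.23390311 -0.00119512  0.0012049 ] [ 2.69969755e-01  2.80433949e-01  3.96034759e-02  9.76550016e-04
 -1.33322473e+00  8.28414053e-01] [[343.62540649   0.         278.38810413]
 [  0.         343.62540649 209.51926546]
 [  0.           0.           1.        ]] [[ 1.13627465e-03 -9.50052529e-01 -3.12087969e-01  8.03901549e+01]
 [ 9.99999000e-01  8.16662273e-04  1.15480725e-03  9.21928232e-01]
 [-8.42257082e-04 -3.12088969e-01  9.50052507e-01  3.14920289e+01]
 [ 0.00000000e+00  0.00000000e+00  0.00000000e+00  1.00000000e+00]]
```

View pics/w1c.png

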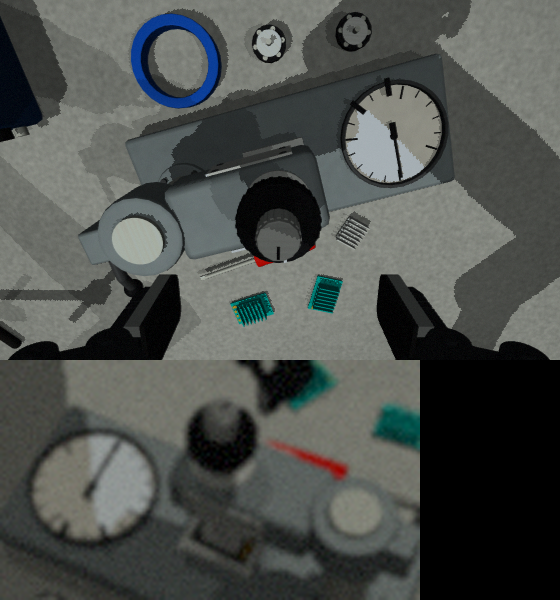

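```bash
cat >> h.py <<'E'
from scipy.spatial.transform import Rotation as Ro
def wcam(w,p,q):
    T=np.eye(4);T[:3,:3]=Ro.from_quat(q).as_matrix();T[:3,3]=p
    return dict(mtx=w['mtx'],camera_from_world=np.linalg.inv(T@w['tool_from_camera']),color=w['color'])
def wsnap(f):
    s=read_state();w=wcam(snap('wrist',f),s['position'],s['ee_rot']);return s,w
E
python3 - <<'E'
from h import *
w=np.load('pics/w1.npz');t=np.load('pics/w1s.npz');c=wcam(w,t['p'],t['q'])
for uv,z in[((279,240),264.6),((278.5,218),238.6),((393,131),46)]:print(atz(c,uv,z))
img=c['color'].copy()
for z,r in((264.6,13),(238.6,28)):
  for k in range(60):
    u=proj(c,np.array([587.5+r*np.cos(k/9.55),-3+r*np.sin(k/9.55),z]));cv2.circle(img,(int(round(u[0])),int(round(u[1]))),0,(0,255,255),-1)
u=proj(c,np.array([561,-139.5,46]));cv2.circle(img,(int(u[0]),int(u[1])),3,(0,0,255),-1)
cv2.imwrite('pics/ov.png',cv2.resize(img[60:280,220:460],None,fx=2.5,fy=2.5))
E
```

```text
[588.17939775  -5.88628282 264.6       ]
[591.95949114  -7.60587928 238.6       ]
[ 564.73776375 -141.64983643   46.        ]
```

View pics/ov.png

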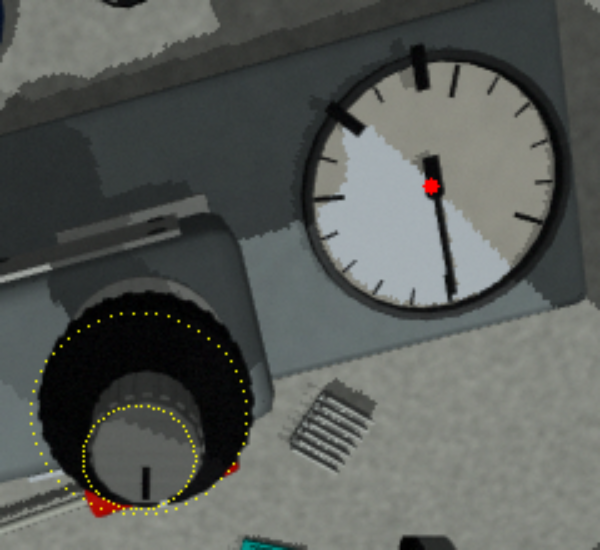

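Request:
apply_moves([
  [0, -0.1, -2],
  [0, -0.1, -4.5],
  [0, -0.1, -7],
  [0, -0.1, -9],
  [0, -0.1, -9.75],
  [0, -0.1, -9.75],
  [0, -0.1, -9.75],
], fingers=[0, 0, 0, 0, 0, 0, 0], yaw=[0, 0, 0, 0, 0, 0, 0])

```text
clock: 2.6
position: [587.6, -2.5, 383.1]
ee_rot: [0.973, -0.232, 0.0, 0.001]
contact_force: [0.1, 1.0, 1.1]
gripper_width: 85.3
```

```bash
python3 - <<'E'
from h import *
s,w=wsnap('w2');print(s['position'],s['contact_force'])
E
```

```text
[587.59244789  -2.50735655 383.13426096] [0.10792069 1.02652244 1.05444847]
```

View pics/w2.png

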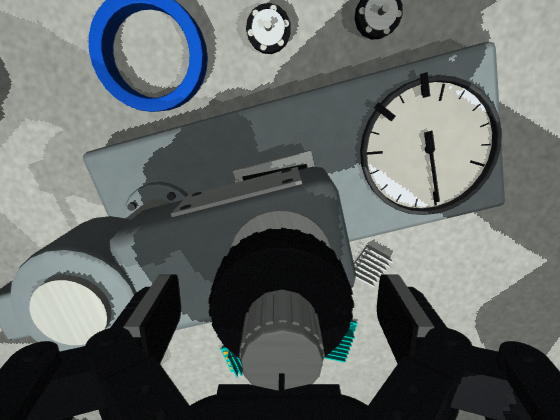

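Request:
apply_moves([
  [0.1, -0.2, -0.2],
  [0.1, -0.2, -0.2],
  [0.1, -0.2, -0.2],
  [0.1, -0.2, -0.2],
  [0.1, -0.2, -0.2],
  [0.1, -0.2, -0.2],
  [0.1, -0.2, -0.2],
  [0.1, -0.2, -0.2],
], fingers=[0, 0, 0.3, 1, 1, 1, 1, 1], yaw=[0, 0, 0, 0, 0, 0, 0, 0])

```text
clock: 3.45
position: [588.8, -4.4, 382.0]
ee_rot: [0.973, -0.232, 0.001, 0.0]
contact_force: [-1.2, 2.3, 4.8]
gripper_width: 54.4
```

```bash
python3 - <<'E'
from h import *
s=read_state();print(s)
E
```

```text
{'clock': 3.45, 'joints': array([ 0.26764331,  0.33972645, -0.11995647,  0.00176337, -1.10912873,
        0.83371622]), 'joint_vel': array([ 0.00056052, -0.00050877, -0.00028141,  0.00140034,  0.00065336,
        0.00044705]), 'joint_efforts': array([-1.50786225e+00, -3.37277734e+01,  1.65738916e+01,  4.19068828e+00,
        1.52192992e-02,  5.97308041e-02]), 'position': array([588.76597238,  -4.44972423, 382.02909829]), 'ee_rot': array([ 9.72670172e-01, -2.32187702e-01,  1.25000598e-03,  2.14383727e-04]), 'contact_force': array([-1.17904688,  2.30002121,  4.81546472]), 'wrist_torque': array([ 0.80127627,  0.23224749, -0.07929077]), 'gripper_width': 54.375739637240024}
```

Request:
apply_moves([
  [0, 0, -0.06],
  [0, 0, -0.125],
  [0, 0, -0.19],
  [0, 0, -0.25],
  [0, 0, -0.31],
  [0, 0, -0.375],
  [0, 0, -0.44],
  [0, 0, -0.5],
  [0, 0, -0.5],
], fingers=[1, 1, 1, 1, 1, 1, 1, 1, 1], yaw=[-7.5, -15, -22.5, -30, -37.5, -45, -52.5, -60, -60])

```text
clock: 4.35
position: [588.6, -4.5, 377.0]
ee_rot: [0.726, -0.688, 0.001, 0.001]
contact_force: [-1.6, 2.0, 3.7]
gripper_width: 54.7
```

```bash
cat >> h.py <<'E'
C0=np.array([563,-140.]); YAW=-np.arctan2(26,136)
def rect(cam,c=C0,yaw=YAW,S=300,half=75):
    # top view patch in press frame: image right=press +x?, see below: up = press -x, clockwise kept
    ex=np.array([np.cos(yaw),np.sin(yaw)]);ey=np.array([-ex[1],ex[0]])
    src=[];dst=[]
    for a,b in((-1,-1),(1,-1),(1,1),(-1,1)):
        # column direction = +y_press*a ... seen from above: up=-x, right=+y
        p=c+half*(a*ey+b*ex);src.append(proj(cam,np.array([*p,46.])));dst.append([(a+1)/2*S,(b+1)/2*S])
    H=cv2.getPerspectiveTransform(np.float32(src),np.float32(dst))
    return cv2.warpPerspective(cam['color'],H,(S,S),flags=cv2.INTER_CUBIC)
def centre(img,half=75):
    # find dial by best circle: the black rim ring (r~59mm) against face
    g=cv2.cvtColor(img,cv2.COLOR_BGR2GRAY).astype(float);g=cv2.GaussianBlur(g,(0,0),1.5);S=img.shape[0];k=S/2/half
    t=np.arange(0,2*np.pi,.05);best=None
    for dx in np.arange(-12,12.1,.5):
        for dy in np.arange(-12,12.1,.5):
            f=lambda r:cv2.remap(g.astype(np.float32),np.float32(S/2+k*dx+k*r*np.cos(t))[None],np.float32(S/2+k*dy+k*r*np.sin(t))[None],cv2.INTER_LINEAR).mean()
            v=f(54)-f(59.5)
            if best is None or v>best[0]:best=(v,dx,dy)
    return best
def needle(img,b,half=75):
    g=cv2.cvtColor(img,cv2.COLOR_BGR2GRAY);S=img.shape[0];k=S/2/half
    pol=cv2.warpPolar(g,(120,720),(S/2+k*b[1],S/2+k*b[2]),k*60,cv2.WARP_POLAR_LINEAR).astype(float)
    m=np.roll(pol[:,36:80].mean(1),180) # row 0 = up = zero mark; clockwise
    m=cv2.GaussianBlur(m[:,None],(1,9),0)[:,0]
    loc=m-cv2.blur(np.r_[m,m,m][:,None],(1,81))[720:1440,0]
    i=int(loc.argmin());j=np.arange(i-8,i+9);wt=np.clip(-loc[j%720]+loc[i]*.3,0,None)
    a=np.radians((j*wt).sum()/wt.sum()/2);return (a+1)%(2*np.pi)-1,loc[i]
E
cat > meas.py <<'E'
from h import *
import sys
n=sys.argv[1];s,w=wsnap('w'+n)
print(s['clock'],s['position'],s['contact_force'],s['wrist_torque'],s['joints'][5],Ro.from_quat(s['ee_rot']).as_euler('xyz',degrees=True)[2])
ims=[w,snap('scene','sc'+n),snap('side','si'+n)];o=[]
for c in ims:
    r=rect(c);b=centre(r);a=needle(r,b);print('needle %.3f rad %.2f N depth %.0f  circ %s'%(a[0],a[0]/.35,a[1],b));o.append(r)
cv2.imwrite(f'pics/m{n}.png',cv2.resize(np.hstack(o),(798,266)))
E
python3 - <<'E'
from h import *
t=np.load('pics/w1s.npz')
for c in(wcam(np.load('pics/w1.npz'),t['p'],t['q']),np.load('pics/sc1.npz'),np.load('pics/si0.npz')):
    r=rect(c);b=centre(r);print(b,needle(r,b))
E
python3 meas.py 3
```

```text
(np.float32(82.40908), np.float64(0.0), np.float64(-2.5)) (np.float64(-0.039272669855095366), np.float64(-130.2448497562429))
(np.float32(47.032505), np.float64(1.0), np.float64(-2.5)) (np.float64(-0.010757434179033076), np.float64(-32.61798321759264))
(np.float32(69.81312), np.float64(-0.5), np.float64(-5.5)) (np.float64(0.060940513094742466), np.float64(-40.09199196829388))
4.35 [588.63966223  -4.52863333 377.02613225] [-1.56464675  2.00245805  3.7155417 ] [ 0.34889363  0.3641693  -0.24564626] -0.21447114798304576 -86.87186017989787
needle 0.071 rad 0.20 N depth -126  circ (np.float32(69.73725), np.float64(-3.0), np.float64(-2.0))
needle -0.007 rad -0.02 N depth -28  circ (np.float32(44.104343), np.float64(1.5), np.float64(-2.0))
needle 0.086 rad 0.25 N depth -35  circ (np.float32(57.74568), np.float64(-0.5), np.float64(-5.0))
```

View pics/m3.png

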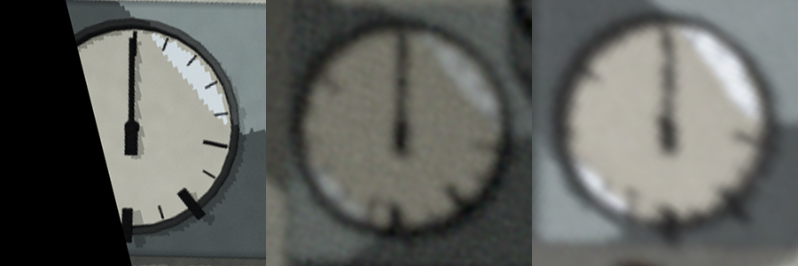

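Request:
apply_moves([
  [0, 0, -0.05],
  [0, 0, -0.09],
  [0, 0, -0.09],
], fingers=[1, 1, 1], yaw=[-5.5, -11, -11])

```text
clock: 4.8
position: [588.6, -4.5, 376.1]
ee_rot: [-0.658, 0.753, -0.001, -0.001]
contact_force: [-1.4, 2.0, 3.4]
gripper_width: 54.8
```

```bash
python3 meas.py 4
```

```text
4.8 [588.59672506  -4.54189823 376.08914913] [-1.40962128  2.02352702  3.43275759] [ 0.38697942  0.35020164 -0.20821183] -0.40271721931631077 -97.67179290119104
needle 0.074 rad 0.21 N depth -126  circ (np.float32(64.982765), np.float64(-3.0), np.float64(-2.5))
needle 0.005 rad 0.01 N depth -27  circ (np.float32(44.61835), np.float64(1.0), np.float64(-2.5))
needle 0.086 rad 0.25 N depth -35  circ (np.float32(57.61093), np.float64(-0.5), np.float64(-5.0))
```

Request:
apply_moves([
  [0, 0, -0.05],
  [0, 0, -0.09],
  [0, 0, -0.09],
], fingers=[1, 1, 1], yaw=[-5.5, -11, -11])

```text
clock: 5.25
position: [588.6, -4.6, 375.2]
ee_rot: [-0.584, 0.812, -0.0, -0.001]
contact_force: [-2.0, 1.5, 3.4]
gripper_width: 54.4
```

```bash
python3 meas.py 5
```

```text
5.25 [588.55087189  -4.57345119 375.19648581] [-1.95223068  1.48613064  3.35067504] [ 0.44543185  0.32696176 -0.17681505] -0.5921330221401628 -108.54389559176448
needle 0.077 rad 0.22 N depth -119  circ (np.float32(61.472553), np.float64(-3.0), np.float64(-3.5))
needle 0.004 rad 0.01 N depth -28  circ (np.float32(44.783253), np.float64(1.0), np.float64(-2.5))
needle 0.086 rad 0.25 N depth -34  circ (np.float32(57.73577), np.float64(-0.5), np.float64(-5.0))
```

Request:
apply_moves([
  [0, 0, -0.05],
  [0, 0, -0.09],
  [0, 0, -0.09],
], fingers=[1, 1, 1], yaw=[-5.5, -11, -11])

```text
clock: 5.7
position: [588.5, -4.6, 374.3]
ee_rot: [-0.504, 0.863, -0.0, -0.001]
contact_force: [-1.1, 0.9, 2.7]
gripper_width: 54.3
```

```bash
python3 meas.py 6
```

```text
5.7 [588.51920657  -4.56656218 374.28713251] [-1.08670226  0.91152022  2.72486894] [ 0.44164582  0.41243551 -0.19126217] -0.7815262355129761 -119.41490928181474
needle 0.027 rad 0.08 N depth -116  circ (np.float32(61.361664), np.float64(-1.5), np.float64(-4.0))
needle 0.019 rad 0.05 N depth -26  circ (np.float32(44.7937), np.float64(1.0), np.float64(-2.5))
needle 0.086 rad 0.25 N depth -35  circ (np.float32(57.869934), np.float64(-0.5), np.float64(-5.0))
```

Request:
apply_moves([
  [0, 0, -0.05],
  [0, 0, -0.09],
  [0, 0, -0.09],
], fingers=[1, 1, 1], yaw=[-5.5, -11, -11])

```text
clock: 6.15
position: [588.5, -4.6, 373.4]
ee_rot: [-0.42, 0.907, -0.0, -0.001]
contact_force: [-1.1, 1.4, 3.4]
gripper_width: 54.7
```

```bash
python3 meas.py 7
```

```text
6.15 [588.47287908  -4.58774648 373.39124357] [-1.11644067  1.42873511  3.36694937] [ 0.41503573  0.4592571  -0.26252212] -0.9708638926688403 -130.28617769364294
needle -0.011 rad -0.03 N depth -123  circ (np.float32(68.846985), np.float64(-0.5), np.float64(-4.0))
needle 0.005 rad 0.01 N depth -27  circ (np.float32(46.12449), np.float64(1.0), np.float64(-2.5))
needle 0.080 rad 0.23 N depth -34  circ (np.float32(58.52276), np.float64(-0.5), np.float64(-5.0))
```

Request:
apply_moves([
  [0, 0, -0.05],
  [0, 0, -0.09],
  [0, 0, -0.09],
], fingers=[1, 1, 1], yaw=[-5.5, -11, -11])

```text
clock: 6.6
position: [588.4, -4.6, 372.5]
ee_rot: [-0.333, 0.943, 0.0, -0.001]
contact_force: [-1.9, 2.2, 4.2]
gripper_width: 54.7
```

```bash
python3 meas.py 8
```

```text
6.6 [588.44699998  -4.56678794 372.48626842] [-1.90762982  2.19960498  4.2385224 ] [ 0.44968169  0.41978899 -0.17845792] -1.1601365916606194 -141.1528170751137
needle 1.219 rad 3.48 N depth -129  circ (np.float32(80.37932), np.float64(0.0), np.float64(-4.0))
needle 1.169 rad 3.34 N depth -25  circ (np.float32(45.479958), np.float64(1.0), np.float64(-2.5))
needle 1.238 rad 3.54 N depth -33  circ (np.float32(57.685127), np.float64(-0.5), np.float64(-5.0))
```

Request:
apply_moves([
  [0, 0, 0],
  [0, 0, 0],
  [0, 0, 0],
  [0, 0, 0],
  [0, 0, 1],
  [0, 0, 2.5],
  [0, 0, 3.35],
  [0, 0, 3.35],
], fingers=[0.3, 0, 0, 0, 0, 0, 0, 0], yaw=[0, 0, 0, 0, 0, 0, 0, 0])

```text
clock: 7.55
position: [588.7, -4.6, 408.1]
ee_rot: [-0.333, 0.943, -0.0, 0.001]
contact_force: [-0.6, 0.6, 0.6]
gripper_width: 85.5
```

Request:
apply_moves([
  [0, 0, 0],
  [0, 0, 0],
  [0, 0, 0],
  [0, 0, 0],
  [0, 0, 0],
  [0, 0, 0],
  [0, 0, 0],
  [0, 0, 0],
  [0, 0, 0],
  [0, 0, 0],
], fingers=[0, 0, 0, 0, 0, 0, 0, 0, 0, 0], yaw=[8, 16, 24, 32, 40, 48, 56, 64, 72, 80])

```text
clock: 8.55
position: [588.5, -4.6, 407.6]
ee_rot: [0.863, -0.506, -0.001, -0.0]
contact_force: [0.2, -0.6, -0.1]
gripper_width: 85.5
```

```bash
python3 meas.py 9
```

```text
8.55 [588.54640973  -4.61077744 407.5576364 ] [ 0.1562857  -0.59678232 -0.06122295] [ 0.03224853  0.02539814 -0.04001768] 0.24399241462074206 -60.76937123481449
needle 1.117 rad 3.19 N depth -123  circ (np.float32(87.334274), np.float64(0.0), np.float64(-2.0))
needle 1.124 rad 3.21 N depth -31  circ (np.float32(45.547325), np.float64(1.0), np.float64(-2.5))
needle 1.205 rad 3.44 N depth -38  circ (np.float32(55.96702), np.float64(-0.5), np.float64(-5.5))
```

View pics/w9.png

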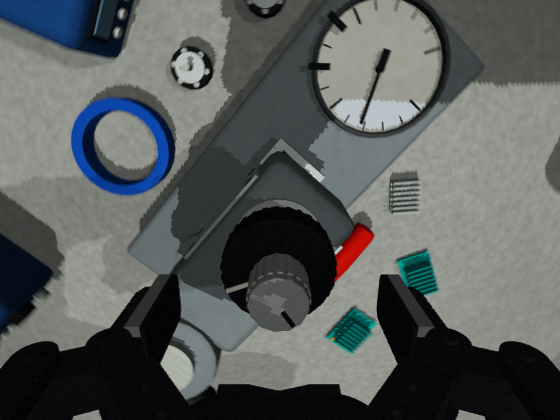

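Request:
apply_moves([
  [0, 0, -0.15],
  [0, 0, -0.15],
  [0, 0, -0.15],
  [0, 0, -0.15],
  [0, 0, -0.15],
  [0, 0, -0.15],
  [0, 0, -0.15],
  [0, 0, -0.15],
], fingers=[0.3, 0.6, 1, 1, 1, 1, 1, 1], yaw=[0, 0, 0, 0, 0, 0, 0, 0])

```text
clock: 9.5
position: [588.6, -4.6, 406.4]
ee_rot: [0.86, -0.509, -0.0, -0.001]
contact_force: [0.2, 0.0, 1.5]
gripper_width: 24.1
```

```bash
python3 meas.py 10
```

```text
9.5 [588.59416487  -4.56562017 406.41593179] [0.16230699 0.04658917 1.52299482] [0.08561662 0.153454   0.01793084] 0.23532771548479078 -61.25812404978942
needle 1.135 rad 3.24 N depth -133  circ (np.float32(91.055664), np.float64(0.0), np.float64(-3.0))
needle 1.128 rad 3.22 N depth -30  circ (np.float32(45.45914), np.float64(1.0), np.float64(-2.5))
needle 1.212 rad 3.46 N depth -35  circ (np.float32(55.796196), np.float64(-0.5), np.float64(-5.5))
```

View pics/w10.png

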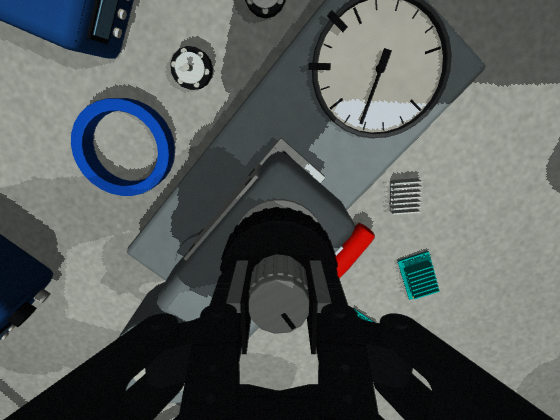

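Request:
apply_moves([
  [0, 0, 0],
  [0, 0, 0],
  [0, 0, 0],
  [0, 0, 0],
  [0, 0, 0],
  [0, 0, 0],
  [0, 0, 0],
  [0, 0, 0],
  [0, 0, 0],
], fingers=[1, 1, 1, 1, 1, 1, 1, 1, 1], yaw=[-7.5, -15, -22.5, -30, -37.5, -45, -52.5, -60, -60])

```text
clock: 10.55
position: [588.4, -4.5, 406.4]
ee_rot: [-0.491, 0.871, 0.0, 0.0]
contact_force: [-2.2, 1.3, 2.4]
gripper_width: 24.1
```

```bash
python3 meas.py 11
```

```text
10.55 [588.40940103  -4.53514334 406.39812362] [-2.22031698  1.26547656  2.40866908] [ 0.26257782  0.45952885 -0.02728838] -0.8122064132656935 -121.24431399540664
needle 2.073 rad 5.92 N depth -119  circ (np.float32(60.352432), np.float64(-1.0), np.float64(-4.0))
needle 2.032 rad 5.80 N depth -28  circ (np.float32(44.684517), np.float64(1.0), np.float64(-2.5))
needle 2.050 rad 5.86 N depth -41  circ (np.float32(55.839104), np.float64(-0.5), np.float64(-5.5))
```

Request:
apply_moves([
  [0, 0, 0],
  [0, 0, 0],
  [0, 0, 0],
  [0, 0, 0],
  [0, 0, 0],
  [0, 0, 0],
  [0, 0, 0],
], fingers=[1, 1, 1, 1, 1, 1, 1], yaw=[-7.5, -15, -22.5, -30, -37.5, -44, -44])

```text
clock: 11.4
position: [588.3, -4.4, 406.4]
ee_rot: [-0.13, 0.991, 0.0, 0.0]
contact_force: [-1.7, 0.6, 2.6]
gripper_width: 24.3
```

```bash
python3 meas.py 12
```

```text
11.4 [588.31334074  -4.3967342  406.41328818] [-1.70961865  0.63160673  2.61299584] [4.48112559e-01 5.96433030e-01 1.69423122e-04] -1.5768163958111645 -165.02529241847253
needle 2.752 rad 7.86 N depth -114  circ (np.float32(87.20464), np.float64(0.0), np.float64(-4.0))
needle 2.706 rad 7.73 N depth -28  circ (np.float32(45.55285), np.float64(1.0), np.float64(-2.5))
needle 2.652 rad 7.58 N depth -37  circ (np.float32(55.754967), np.float64(-0.5), np.float64(-5.0))
```

View pics/m12.png

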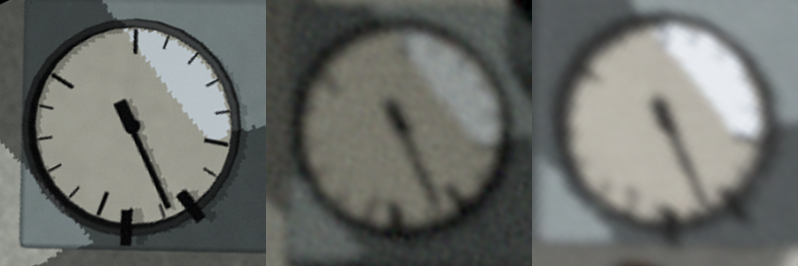

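Request:
apply_moves([
  [0, 0, 0],
  [0, 0, 0],
  [0, 0, 0],
  [0, 0, 0],
], fingers=[1, 1, 1, 1], yaw=[-3, -5.5, -5.5, -5.5])

```text
clock: 11.95
position: [588.3, -4.4, 406.4]
ee_rot: [-0.084, 0.996, 0.0, 0.0]
contact_force: [-2.9, 1.9, 1.1]
gripper_width: 23.9
```

Request:
apply_moves([
  [0, 0, 0],
  [0, 0, 0],
  [0, 0, 0],
  [0, 0, 0],
  [0, 0, 0],
  [0, 0, 0],
], fingers=[0.6, 0.3, 0, 0, 0, 0], yaw=[0, 0, 0, 0, 0, 0])

```text
clock: 12.55
position: [588.4, -4.4, 406.4]
ee_rot: [-0.084, 0.996, 0.0, 0.0]
contact_force: [0.1, 0.1, 0.5]
gripper_width: 85.6
```

```bash
python3 meas.py 13; python3 - <<'E'
import cv2
m=cv2.imread('pics/m13.png')[:,:266];cv2.imwrite('pics/m13c.png',cv2.resize(m,(532,532),interpolation=cv2.INTER_CUBIC))
E
```

```text
12.55 [588.35034287  -4.43036516 406.42589488] [0.05113329 0.07417788 0.51940427] [0.02338491 0.01705043 0.00904055] -1.6696209682454282 -170.34440245989998
needle 2.800 rad 8.00 N depth -111  circ (np.float32(85.389145), np.float64(0.0), np.float64(-4.0))
needle 2.747 rad 7.85 N depth -28  circ (np.float32(45.692173), np.float64(1.0), np.float64(-2.5))
needle 2.705 rad 7.73 N depth -44  circ (np.float32(55.689713), np.float64(-0.5), np.float64(-5.0))
```

View pics/m13c.png

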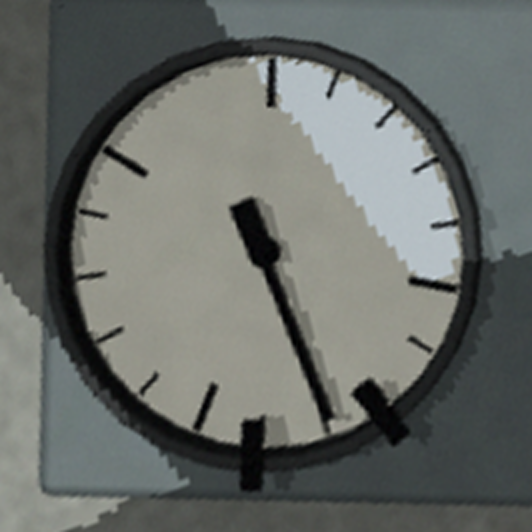

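Request:
apply_moves([
  [0, 0, 2],
  [0, 0, 5],
  [0, 0, 8],
  [0, 0, 9],
  [0, 0, 9],
  [0, 0, 9],
], fingers=[0, 0, 0, 0, 0, 0], yaw=[0, 0, 0, 0, 0, 0])

```text
clock: 13.3
position: [588.1, -4.3, 495.0]
ee_rot: [-0.084, 0.996, 0.0, -0.001]
contact_force: [0.0, -0.8, -1.7]
gripper_width: 85.5
```

```bash
python3 meas.py 14
```

```text
13.3 [588.06568402  -4.32454573 495.01819302] [ 0.02288798 -0.84620347 -1.68929174] [0.00919532 0.07959962 0.03106535] -1.6697522192418837 -170.35327184695004
needle 2.807 rad 8.02 N depth -116  circ (np.float32(82.94701), np.float64(0.0), np.float64(-4.0))
needle 2.777 rad 7.94 N depth -27  circ (np.float32(48.8571), np.float64(1.0), np.float64(-2.0))
needle 2.731 rad 7.80 N depth -43  circ (np.float32(60.247627), np.float64(-0.5), np.float64(-5.5))
```

View pics/w14.png

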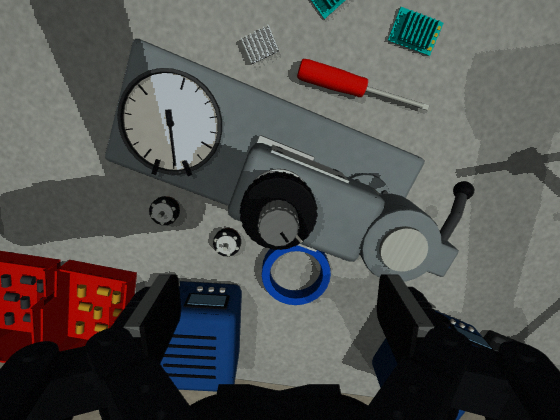

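The needle at (172,145) points midway between the tabs at (156,165) and (186,168). The bystanders look undisturbed and the gripper is clear, so I'm handing the job in.

```bash
python3 -c "
from bench import *
print(job_done())"
```

```text
the job is handed in; nothing more can be done
None
```

The heat sink is under clamping load at about 8 N, midway between the 7 N and 9 N tabs, and the job is handed in.

- **Coarse knob:** I turned it about 114° clockwise, with the gripper following it down. The needle lifted off zero and stood at about 3.3 N after release, short of the 5 N mark.
- **Fine knob:** I then turned only the small upper knob, about 109° clockwise, in three steps. At every check between steps the needle was short of the second tab.
- **Last check:** With the gripper open and lifted clear, the wrist camera read 8.0 N, the scene camera 7.9 N and the side camera 7.8 N. They differ by about 0.2 N; I trusted the wrist view, the sharpest, where the needle covers the 8 N tick.
- **Other things on the bench:** Those in view of the final picture (motors, tape, screwdriver, spare sink) look undisturbed. The parts bin, battery pack and propeller were not checked one by one. The board sits under the press head and I did not check its position on its own.

The run took about 13.5 s of the 69 s allowed. The wrist force readings I saw stayed below about 6 N.

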